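Seat the thread comb in the jack screw

ROBOT

A 7-joint arm with a two-finger parallel gripper is mounted at the origin on the work surface. World frame = base frame: x ahead of the robot, y to its left, z up, the work surface at z = 0. Lengths are in mm, angles in rad, forces in N, time in s.
With the tool pointing down it reaches from about 425 to 875 mm from the base axis. Payload 8.4 kg.
Tool frame: the origin (TCP) lies between the finger pads; the fingertips stand 25 mm ahead of it and the grasp point (between the pads) lies 6 mm ahead of it; z points along the fingers, y is the line along which they close (so a half turn about z gives the same grasp; the last joint's range is limited). The gripper opens to 87 mm and grips with 3 to 60 N. Pads are 19 mm wide; open, the fingers measure 117 mm over their backs; the gripper's body (75 mm by 190 mm) begins 51 mm behind the grasp point.
Start: joints at [1.106, 0.333, 0.04, 1.465, -0.013, 1.343, -0.059], TCP at [232.479, -606.975, 247.546] pointing down, gripper open.
Joint ranges: [-2.58, 2.58], [-0.38, 2.09], [-1.3, 1.39], [0.25, 2.4], [-1.5, 4.64], [0.08, 2.09], [-2.65, 2.65]. Speed limits (rad/s): [2.22, 2.22, 2.79, 2.79, 3.14, 3.14, 3.14].

INTERFACE

Orientations are given as a unit quaternion [w, x, y, z].
In Python, from workcell import manip, claw, kin, sense, eyes, ticket gives the robot as it stands. Calls block until the motion is done:
- manip.move_pose(position, orientation): joint-space move of the TCP to a pose.
- manip.move_l(position, attitude=None, vel=150, stop_force=None): straight line of the TCP; attitude=None keeps the orientation; vel is the mean speed in mm/s. With stop_force (N) it stops when the force on the tool has changed by that much, and returns True; else False.
- manip.move_joints(angles): joint-space move.
- claw.gripper_to(opening): finger opening in mm; the grip force is fixed at half the most; returns when the fingers have stopped.
- manip.dwell(seconds).
- kin.inverse_kinematics(position, orientation): joint angles nearest the present ones, or None.
- sense(): the state.
- eyes.camera(name): name is "scene" or "top" or "wrist"; returns a dict with "img" (400x640x3 uint8, red, green, blue), "depth" (400x640 float32, mm along the optical axis (not along the pixel's ray), 0 where there is no reading), "fx", "fy", "cx", "cy" (pixels), "eye" and "rotation" of the camera in the world; the wrist camera has in their place "hand_eye" (4x4, takes a point from camera to tool coordinates, whose origin is the TCP and whose axes are the flange's). Camera axes: x right, y up, looking along -z (the intrinsics and any distortion apply to the point x, -y, -z); pixel columns grow to the right and rows downward; lengths in mm; the calibration is good to about 2 mm. A picture is of the moment at which its call begins: read the wrist's pose just before it.
A pose or a line that the arm cannot do raises manip.PlanningError and nothing moves.
- ticket.job_done(): hands the job in; it is judged then, once.
The state is a dict: "time": time; "joint_pos": joint angles; "qd": joint speeds; "joint_efforts": joint torques, N m; "ee_pos": TCP position; "eef_rot": TCP orientation; "contact_force": force on the tool from outside, world axes, zero at the start; "moment": the same for the moment, N m; "width": finger opening in mm; "finger_force": force on a finger pad.
Only numpy, scipy, OpenCV 4.12 (cv2) and the standard library are available. Lean on these libraries where they do the work, as an engineer would, in place of code of your own. Each camera call takes 0.05 s, during which the arm holds its last target. There are 200 camera calls.

TASK

Take the red-gripped thread comb out of the wooden tray, lay it flat on the aluminium rest with its teeth towards the clamped jack screw, and feel along the thread until all four teeth drop into the grooves. Push it fully home and keep a light steady push of about 10 N on it for a second to check that it sits square and flat, then let go and leave it lying there in the thread. Be gentle: never push the comb against the screw with more than about 20 N (the teeth chip), and leave the blue-gripped comb and everything else on the bench where they are.

Things in the scene. Friction and masses are not known exactly. Their poses are not given: they have to be found in the camera images.
- comb_coarse: Thread comb with a RED grip, the one that fits. Flat dark steel leaf 6 mm thick, 52 along x, from y = -40 to y = +24 mm. Its edge at y = +24 (the root line) carries 4 square teeth, 4.4 wide, 12 apart (x = -18, -6, +6, +18), sticking out 5 more in +y (tips at y = +29). Origin on the leaf's underside, z up. About 0.2 kg (varies).
- comb_coarse_edge (a point): Middle of the red comb's root line, where the teeth begin: x = 0, y = +24, z = +3 mm (mid-thickness) in the comb's frame.
- comb_coarse_grip (a point): Middle of the top of the red comb's grip block, which is 16 (x) by 30 (y) by 28 mm tall and stands on the leaf. In the comb's frame: x = 0, y = -10, z = +34 mm.
- fixture: Fixed dark steel base plate 270 (x) by 190 (y) by 12 mm, origin at the centre of its underside, z up. It carries the aluminium rest and, along x at y = +55 mm, the jack screw in two blue clamps (at x = -105 and +105, each 18 along x, 60 along y, top 66 mm above the bench, bolt heads to 70).
- rest_top (a point): Middle of the flat top of the aluminium rest: y = -30 mm in the fixture's frame, 42 mm above the bench. The rest reaches 75 mm either way along x and 55 mm either way along y; its +y edge faces the screw.
- rod: The clamped jack screw; it does not move. Origin on its axis, in the middle, 45 mm above the bench (so a comb lying flat on the rest is at axis height); x along the axis, y away from the rest, z up. Square thread from x = -75 to +75 mm: crest diameter 44, root diameter 32, pitch 12, crests and grooves each 6 wide, grooves 6 deep; a comb tooth has 1.6 mm of play.
- rod_side (a point): Point of the screw's crest surface nearest the rest: y = -22 mm in the rod's frame. How far the screw was turned in its clamps is not measured: a crest or a groove may be here. Blocked by crests, the red comb's root line stops 5 mm short of this surface; seated, it touches it. Steel on steel: a stiff contact.
- tray: Fixed pale wooden open tray 280 (x) by 120 (y) by 14 high, walls and floor about 4 thick, origin at the centre of its underside. It holds both combs, which lie flat on its floor (their teeth roughly along the tray's +y) and may have changed places, and the nut.
- comb_fine: Comb with a BLUE grip, same leaf and grip but 6 narrow teeth 8 apart; does not fit; leave alone. Origin as on the red comb.
- nut: Brass collar nut, a ring 56 across, 20 high, lying in the tray; leave alone. Origin under its centre.
- screwdriver: Screwdriver lying on the bench beyond the tray; leave alone.
- wrench: Wrench lying on the bench to the left of the fixture; leave alone.
- spray_can: Upright can 56 across, 150 tall; leave alone. Origin under its centre.
- jar: Upright glass jar with red cap, 64 across, 80 tall; leave alone. Origin under its centre.
- tape_measure: Yellow tape measure 70 by 38 by 66 tall; leave alone. Origin under its centre.
Not all that is in view belongs to the job. Leave any green or orange look-alike of the comb_coarse alone.

How it is judged (in metres and radians):
On the way:
1. the red comb is pushed home in the thread, square and flat, and pressed there with at least 2 N for 0.4 s (y of comb_coarse_edge in the frame of rod between -0.0243 and -0.018 m and x of comb_coarse_edge in the frame of rod between -0.045 and 0.045 m and z of comb_coarse_edge in the frame of rod between -0.003 and 0.003 m and angle between the x axis of comb_coarse and the x axis of rod, either way round below 0.05 rad and angle between comb_coarse's own z axis and vertical below 0.05 rad and contact force between comb_coarse and rod above 2 N), for 0.4 s.
At the end, for the whole second after the job is handed in: the red comb lies at rest on the aluminium rest, flat (within 0.05 rad and 3 mm of the screw's axis height), square to the screw (within 0.05 rad), all its teeth in the thread: its root line within 2.3 mm of the crests and its middle within 45 mm of the middle of the screw (y of comb_coarse_edge in the frame of rod between -0.0243 and -0.018 m and x of comb_coarse_edge in the frame of rod between -0.045 and 0.045 m and z of comb_coarse_edge in the frame of rod between -0.003 and 0.003 m and angle between the x axis of comb_coarse and the x axis of rod, either way round below 0.05 rad and angle between comb_coarse's own z axis and vertical below 0.05 rad and linear speed of comb_coarse below 0.01 m/s); the robot touches nothing.
It fails at once if the comb is pressed against the screw with more than 25 N (contact force between comb_coarse and rod above 25 N).
It fails at once if the blue comb or another bystander is moved more than 20 mm (distance of any of comb_fine, nut, screwdriver, wrench, spray_can, jar, tape_measure from where it was at the start of the episode above 0.02 m).
It also fails if it takes over 70 s, if anything falls off the work surface, if the arm or the gripper's body presses on something with over 40 N, if the wrist force passes 120 N, or if a joint passes its speed limit or range.

## Working session

There is one attempt and no reset: what is moved stays moved. The work goes in short steps, each a Python script; the robot and the scene stay as the last script left them, time stands still between calls to the robot, and variables do not carry over. Pictures are saved under pics/ and viewed, at most 10 in all, crops included, and the job is handed in when it is done.

```bash
mkdir -p pics; ls
cat > h.py <<'E'
import numpy as np, cv2
from workcell import manip, claw, kin, sense, eyes, ticket
def grab(n):
    c=eyes.camera(n); np.savez('%s.npz'%n,**{k:np.asarray(v) for k,v in c.items()}); return c
E
python3 - <<'E'
from h import *
for n in ("top","scene"):
    c=grab(n); cv2.imwrite(f'pics/{n}0.png',c['img'][:,:,::-1])
    print({k:(np.round(v,3).tolist() if not np.isscalar(v) else v) for k,v in c.items() if k not in('img','depth')})
print(sense())
E
```

```text
pics
{'fx': 495.34025169606326, 'fy': 495.34025169606326, 'cx': 322.96126983952774, 'cy': 196.2926192591191, 'eye': [339.105, 5.134, 1326.178], 'rotation': [0.709, 0.05, -0.062, -0.701]}
{'fx': 374.61311108587194, 'fy': 374.61311108587194, 'cx': 325.71685047458936, 'cy': 201.4527167729223, 'eye': [1252.422, -165.365, 695.435], 'rotation': [0.707, 0.322, 0.25, 0.578]}
{'time': 0.1, 'joint_pos': array([ 1.10580589,  0.33385667,  0.03987731,  1.46615969, -0.01341318,
        1.34330758, -0.0584791 ]), 'qd': array([ 0.00142594, -0.00018634,  0.00132607, -0.00274718, -0.00021747,
        0.00090171,  0.00144329]), 'joint_efforts': array([ 3.84114377e-03, -6.57805896e+01,  1.33946568e+00, -4.04703677e+01,
       -5.97746624e-02,  4.09871223e-02, -1.38860102e-05]), 'ee_pos': array([ 232.34090139, -606.64809767,  246.74894688]), 'eef_rot': array([-7.11255383e-04,  9.83321083e-01,  1.81876639e-01, -1.75676192e-04]), 'contact_force': array([ 0.11817455,  0.2220713 , -0.58487437]), 'moment': array([-0.02949153,  0.02295909,  0.01860333]), 'finger_force': 0.0, 'width': 87.13993468565985}
```

View pics/top0.png

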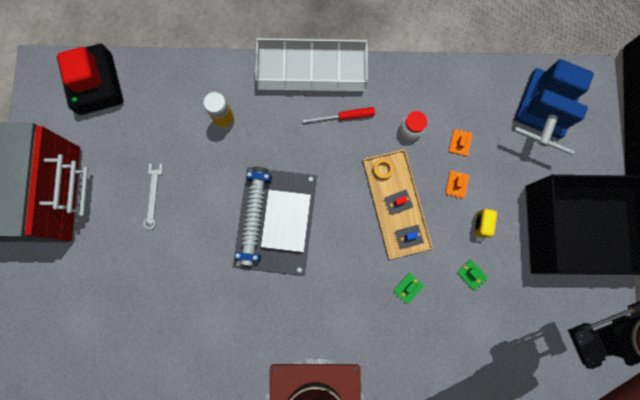

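View pics/scene0.png

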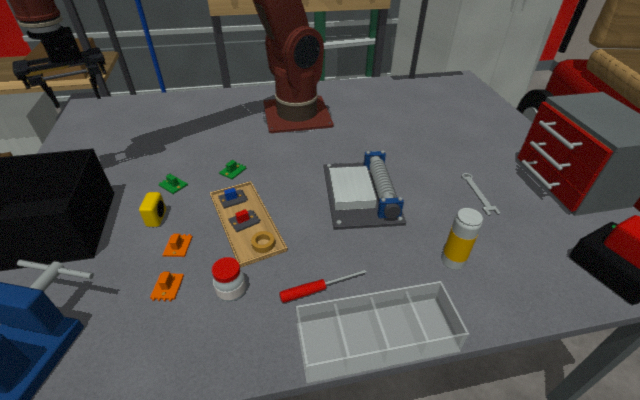

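Top view: the red grip is at about (399,201) in the tray. The blue grip is at (410,237), the nut at (383,168), the rest at (287,221) and the screw at (253,215) with blue clamps at (258,175) and (247,258).

```bash
cat >> h.py <<'E'
from scipy.spatial.transform import Rotation as R
def rot(q): return R.from_quat(np.r_[q[1:],q[0]])
def quat(r): q=r.as_quat(); return np.r_[q[3],q[:3]]
def load(n): return dict(np.load('%s.npz'%n))
def pose(c,s=None):
    if 'hand_eye' in c:
        H=c['hand_eye']; Rt=rot(s['eef_rot']).as_matrix(); return Rt@H[:3,:3], Rt@H[:3,3]+s['ee_pos']
    r=np.asarray(c['rotation']); return (rot(r).as_matrix() if r.size==4 else r), c['eye']
def ray(c,uv,z,s=None):
    M,e=pose(c,s); uv=np.atleast_2d(uv).astype(float)
    d=np.c_[(uv[:,0]-c['cx'])/c['fx'],-(uv[:,1]-c['cy'])/c['fy'],-np.ones(len(uv))]@M.T
    return e+d*((z-e[2])/d[:,2])[:,None]
def dep(c,uv,s=None):
    M,e=pose(c,s); uv=np.atleast_2d(uv); z=c['depth'][uv[:,1].astype(int),uv[:,0].astype(int)][:,None]
    return e+(np.c_[(uv[:,0]-c['cx'])/c['fx'],-(uv[:,1]-c['cy'])/c['fy'],-np.ones(len(uv))]*z)@M.T
def blobs(img,kind,amin=20):
    h=cv2.cvtColor(img,cv2.COLOR_RGB2HSV).astype(int); H,S,V=h[...,0],h[...,1],h[...,2]
    m={'red':((H<7)|(H>173))&(S>150)&(V>70),'blue':(H>100)&(H<125)&(S>130)&(V>50),
       'white':(S<40)&(V>190),'wood':(H>10)&(H<25)&(S>60)&(V>120)}[kind].astype(np.uint8)
    cs,_=cv2.findContours(m,cv2.RETR_EXTERNAL,cv2.CHAIN_APPROX_NONE)
    return [(cv2.minAreaRect(k),k,m) for k in cs if cv2.contourArea(k)>=amin]
E
python3 - <<'E'
from h import *
c=load('top')
for k,z in(('red',38),('blue',66),('white',42),('wood',14)):
    for (ctr,sz,a),cn,_ in blobs(c['img'],k):
        if 225<ctr[0]<440 and 150<ctr[1]<275:
            b=ray(c,cv2.boxPoints((ctr,sz,a)),z)
            print(k,np.round(ctr),np.round(sz),'ctr',np.round(ray(c,ctr,z)[0]),'depthz',np.round(dep(c,ctr)[0]),'box',np.round(b[:,:2]).tolist())
E
```

```text
red [401. 200.] [ 7. 12.] ctr [ 536. -221.   38.] depthz [ 536. -221.   39.] box [[537.0, -203.0], [551.0, -231.0], [535.0, -239.0], [521.0, -211.0]]
blue [247. 257.] [25.  7.] ctr [384. 175.  66.] depthz [384. 175.  66.] box [[378.0, 207.0], [397.0, 205.0], [390.0, 143.0], [371.0, 145.0]]
blue [411. 236.] [ 7. 12.] ctr [ 441. -241.   66.] depthz [ 443. -247.   35.] box [[445.0, -224.0], [453.0, -254.0], [436.0, -258.0], [428.0, -228.0]]
blue [258. 176.] [24.  9.] ctr [592. 153.  66.] depthz [592. 152.  68.] box [[584.0, 184.0], [606.0, 183.0], [600.0, 121.0], [578.0, 122.0]]
white [285. 220.] [43. 57.] ctr [479.  81.  42.] depthz [479.  81.  43.] box [[412.0, 143.0], [561.0, 129.0], [548.0, 18.0], [400.0, 34.0]]
wood [397. 203.] [105.  45.] ctr [ 531. -216.   14.] depthz [ 528. -212.   36.] box [[654.0, -122.0], [688.0, -241.0], [412.0, -308.0], [381.0, -191.0]]
```

```bash
cat >> h.py <<'E'
def down(yaw_y): # tool pointing down, tool y axis at world angle yaw_y (rad)
    y=np.array([np.cos(yaw_y),np.sin(yaw_y),0]); z=np.array([0,0,-1.]); return quat(R.from_matrix(np.c_[np.cross(y,z),y,z]))
E
python3 - <<'E'
from h import *
for p,ang in(((536,-221,240),27),((536,-221,40),27),((488,110,90),-6)):
    for k in(0,180):
        q=kin.inverse_kinematics(np.array(p,float),down(np.radians(ang+k))); print(p,ang+k,None if q is None else np.round(q,2))
print(load('top')['img'].shape)
p=np.array([536,-221,240.])
opts=[(abs(q-sense()['joint_pos']).max(),k) for k in(0,180) if (q:=kin.inverse_kinematics(p,down(np.radians(27+k)))) is not None]
k=min(opts)[1]; manip.move_pose(p,down(np.radians(27+k)))
s=sense(); c=grab('wrist'); np.save('ws.npy',s,allow_pickle=True)
print(k,s['time'],s['ee_pos'],c['hand_eye'],c['fx'])
cv2.imwrite('pics/w1.png',c['img'][:,:,::-1])
E
```

```text
(536, -221, 240) 27 [ 0.71  0.23 -0.46  1.63  0.1   1.3   0.7 ]
(536, -221, 240) 207 [ 0.46  0.2  -0.17  1.64  0.03  1.3  -2.38]
(536, -221, 40) 27 [ 0.71  0.43 -0.47  1.83  0.24  0.94  0.6 ]
(536, -221, 40) 207 [ 0.4   0.39 -0.1   1.85  0.05  0.91 -2.39]
(488, 110, 90) -6 [ 0.52  0.31 -0.94  1.97  0.3   1.01 -0.66]
(488, 110, 90) 174 [ 0.64  0.37 -1.09  1.96  0.38  1.03  2.41]
(400, 640, 3)
0 1.8833 [ 535.48116669 -222.62517252  239.8680512 ] [[ 3.61080357e-04  9.58342683e-01  2.85620677e-01  7.78241048e+01]
 [ 9.99999918e-01 -2.93180295e-04 -2.80487875e-04  8.17798841e-01]
 [-1.85065148e-04  2.85620755e-01 -9.58342710e-01 -1.37255643e+02]
 [ 0.00000000e+00  0.00000000e+00  0.00000000e+00  1.00000000e+00]] 283.3836086321907
```

View pics/w1.png

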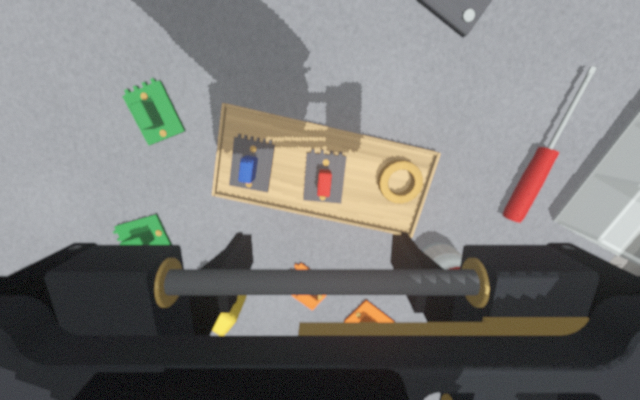

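The wrist view shows the red comb at (324,178). Its leaf spans x 304–345 and y 150–203, and its teeth point up in the image, which is roughly world +y. I'll measure the leaf and grip, then grasp.

Run:
```python
from h import *
c=load('wrist'); s=np.load('ws.npy',allow_pickle=True).item()
img=c['img']; (r,cn,m)=[b for b in blobs(img,'red') if 300<b[0][0][0]<350 and 150<b[0][0][1]<210][0]
vs,us=np.nonzero(m[150:210,300:350]); uv=np.c_[us+300,vs+150]; P=dep(c,uv,s)
print('red z',np.percentile(P[:,2],[5,50,95]).round(1))
T=P[P[:,2]>34]; rr=cv2.minAreaRect(T[:,:2].astype(np.float32)); print('top n',len(T),rr,np.median(T[:,2]))
# leaf: dark grey
h=cv2.cvtColor(img,cv2.COLOR_RGB2HSV); d=((h[...,1]<70)&(h[...,2]<110)).astype(np.uint8); d[:,:296]=0;d[:,352:]=0;d[:148]=0;d[212:]=0
d[m>0]=1; d=cv2.morphologyEx(d,cv2.MORPH_OPEN,np.ones((3,3)))
k=max(cv2.findContours(d,cv2.RETR_EXTERNAL,cv2.CHAIN_APPROX_NONE)[0],key=cv2.contourArea)
L=ray(c,k[:,0],10,s)[:,:2].astype(np.float32); q=cv2.minAreaRect(L); print('leaf',q); b=cv2.boxPoints(q); print(b.round(1).tolist())
cv2.drawContours(img,[k],-1,(0,255,0),1); cv2.imwrite('pics/w1c.png',cv2.resize(img[130:225,280:370,::-1],None,fx=6,fy=6,interpolation=0))
```

```text
red z [35.5 37.9 39. ]
top n 264 ((538.68359375, -221.3404998779297), (14.115066528320312, 28.96957778930664), 21.21706199645996) 37.92855688607199
leaf ((787.1641235351562, -105.09524536132812), (26.832897186279297, 99.22875213623047), 9.576972961425781)
[[765.7000122070312, -58.400001525878906], [782.2000122070312, -156.3000030517578], [808.5999755859375, -151.8000030517578], [792.0999755859375, -53.900001525878906]]
```

View pics/w1c.png

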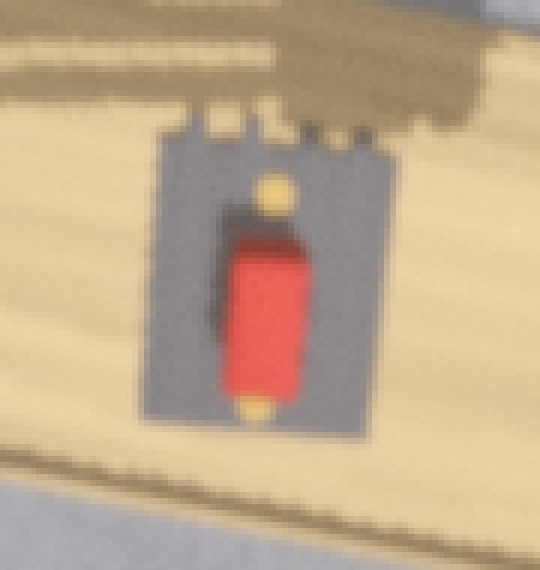

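Run:
```python
from h import *
a=np.radians(21.5); q=down(a); p=np.array([538.7,-221.3,0])
claw.gripper_to(45)
manip.move_pose(p+[0,0,110],q)
s=sense(); print(s['ee_pos'].round(1), s['width'])
e=p[:2]-s['ee_pos'][:2]
hit=manip.move_l(p+np.r_[e,38.5],vel=80,stop_force=8); s=sense(); print(hit,s['ee_pos'].round(1),s['contact_force'].round(1))
claw.gripper_to(0); s=sense(); print('w',s['width'],s['finger_force'],s['ee_pos'].round(1))
manip.move_l(s['ee_pos']+[0,0,120],vel=120); s=sense(); print(s['time'],s['width'],s['contact_force'].round(2))
# above fixture
b=np.radians(-6); u=np.array([.1045,.9945]); rod=np.array([488,164.])
pt=np.r_[rod-u*115,220]
manip.move_pose(pt,down(b)); s=sense(); c=grab('wrist'); np.save('ws.npy',s,allow_pickle=True)
print(s['time'],s['ee_pos'].round(1),s['width'],s['contact_force'].round(2)); cv2.imwrite('pics/w2.png',c['img'][:,:,::-1])
```

```text
[ 539.4 -221.4  111.1] 44.90155029569816
False [ 538.5 -221.3   39. ] [-0.3 -0.5  1. ]
w 15.969219319994266 29.99974444974214 [ 538.1 -221.2   38.6]
6.2833 15.992308208382486 [-0.12  0.18 -3.04]
7.3833 [476.2  48.5 219.6] 15.808925285288288 [-0.   -0.48 -1.74]
```

View pics/w2.png

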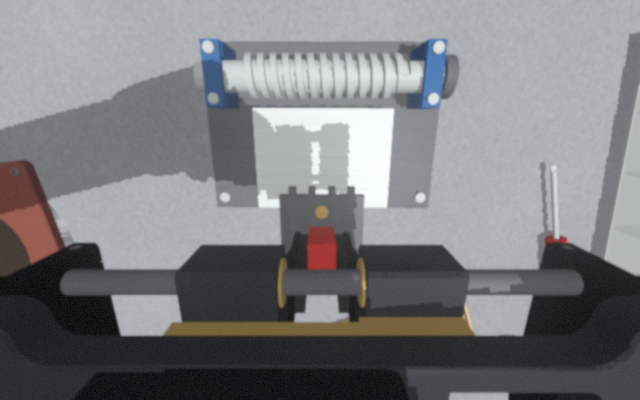

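The comb is held square, with its leaf's front edge near row 195 (columns 281–363) and its teeth up. The screw's clamps are at (212,73) and (434,73), and the rest's front edge is at row 108. Next I'll measure both.

Run:
```python
from h import *
c=load('wrist'); s=np.load('ws.npy',allow_pickle=True).item(); img=c['img']
Q=[]
for uv in [(208,47),(439,47),(213.5,98),(433,98)]: Q.append(ray(c,uv,70,s)[0]); 
print('bolts',np.round(Q,1).tolist(),'depthz',[dep(c,(u,v),s)[0,2].round(1) for u,v in [(208,47),(439,47),(213,98),(433,98)]])
Q=np.array(Q); d=(Q[1]+Q[3]-Q[0]-Q[2]); print('ang',np.degrees(np.arctan2(d[1],d[0])),'centre',Q.mean(0))
# rest top points by depth
M=np.mgrid[90:240,200:440].reshape(2,-1)[::-1].T; P=dep(c,M,s); ok=abs(P[:,2]-43)<3
g=cv2.cvtColor(img,cv2.COLOR_RGB2HSV)[M[:,1],M[:,0]]; ok&=(g[:,1]<40); T=P[ok]; 
print('rest z',np.median(T[:,2]))
tool=rot(s['eef_rot']).inv()
t=tool.apply(T-s['ee_pos']); print('rest in tool: x 0.5/99.5%',np.percentile(t[:,0],[.5,99.5]),'y',np.percentile(t[:,1],[.5,99.5]))
# front edge fit
by=np.round(t[:,1]/4); E=np.array([[t[by==k,1].mean(),t[by==k,0].max()] for k in range(-13,14) if (by==k).sum()>10]); print('front edge slope deg',np.degrees(np.polyfit(E[:,0],E[:,1],1)[0]),np.median(E[:,1]))
# rod nearest/crest: top line
ok=P[:,2]>0
M=np.mgrid[45:110,250:405].reshape(2,-1)[::-1].T; P=dep(c,M,s); t=tool.apply(P-s['ee_pos']); r=(P[:,2]>60)&(P[:,2]<72); print('rod top z',np.percentile(P[r,2],[50,95]),'tool x at top',np.median(t[P[:,2]>65,0]))
k=[tool.apply(ray(c,uv,s['ee_pos'][2]-28.6,s)[0]-s['ee_pos']) for uv in [(281,195),(363,195),(294,190),(350,190)]]; print('comb corners tool',np.round(k,1).tolist(),[dep(c,uv,s)[0,2].round(1) for uv in [(285,205),(358,205)]],s['ee_pos'][2])
print('rodcentre tool',tool.apply(Q.mean(0)-s['ee_pos']), 'tool y angle',np.degrees(np.arctan2(*rot(s['eef_rot']).as_matrix()[[1,0],1])))
cv2.imwrite('pics/w2c.png',cv2.resize(img[35:225,200:440,::-1],(800,633)[:2] if 0 else (720,570)))
```

```text
bolts [[389.4, 198.1, 70.0], [598.0, 176.1, 70.0], [385.1, 154.7, 70.0], [592.9, 132.8, 70.0]] depthz [np.float64(69.8), np.float64(69.2), np.float64(70.7), np.float64(69.7)]
ang -6.014828500674344 centre [491.31911769 165.40817414  70.        ]
rest z 41.92814731214145
rest in tool: x 0.5/99.5% [-19.2807781  100.81264255] y [-71.72660063  76.51648329]
front edge slope deg -0.9890925218534525 102.46619392242194
rod top z [64.27781634 67.37008191] tool x at top 118.39887581615582
comb corners tool [[33.3, -23.4, 28.6], [33.3, 26.3, 28.6], [36.4, -15.4, 28.6], [36.5, 18.4, 28.6]] [np.float64(191.3), np.float64(191.5)] 219.5825986420923
rodcentre tool [117.90613918   2.85150399 149.54512194] tool y angle -6.030733633407972
```

View pics/w2c.png

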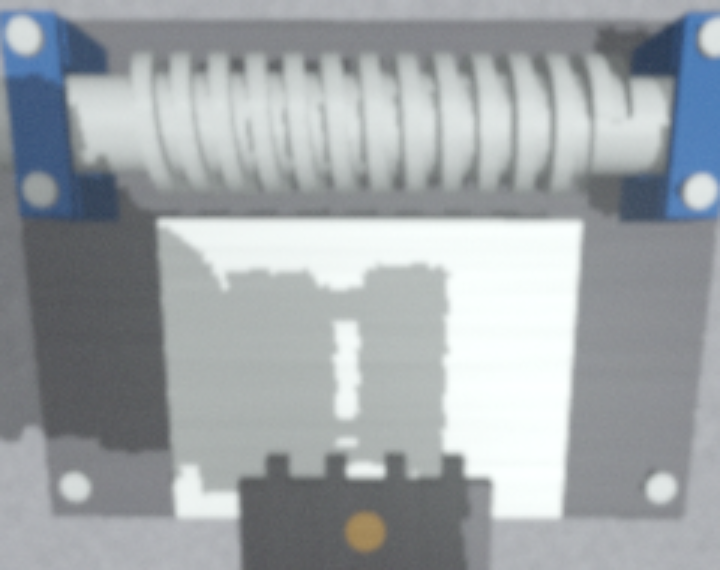

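```bash
cat >> h.py <<'E'
ang=np.radians(-6.0); X=np.array([np.cos(ang),np.sin(ang),0]); U=np.array([-np.sin(ang),np.cos(ang),0]); C=np.array([491.3,165.4,0]); Q=down(ang)
def loc(): s=sense(); d=s['ee_pos']-C; return np.array([d@X,d@U,s['ee_pos'][2]])
def F(f0=0): f=sense()['contact_force']-f0; return np.round([f@X,f@U,f[2]],1)
def go(x,y,z,**k): return manip.move_l(C+X*x+U*y+[0,0,z],Q,**k)
E
python3 - <<'E'
from h import *
go(-3,-74,120,vel=120); print(loc().round(1))
go(-3,-74,84,vel=60); manip.dwell(.3); f0=sense()['contact_force']; np.save('f0.npy',f0); print(loc().round(2),f0)
h=go(-3,-74,70,vel=8,stop_force=3); print(h,loc().round(2),F(f0),sense()['moment'].round(2)); l=loc()
manip.dwell(.2); print(F(f0), loc().round(2),sense()['time'],sense()['width'])
E
```

```text
[ -2.5 -74.1 120.6]
[ -2.83 -73.98  84.26] [-0.14722647 -0.03208563 -2.31278299]
True [ -3.02 -74.02  76.55] [-0.6 -0.3  8. ] [-0.05 -0.09 -0.02]
[-0.6  0.1  7.2] [ -3.03 -74.01  76.54] 10.7417 15.660328724371032
```

Run:
```python
from h import *
f0=np.load('f0.npy'); z=76.6
go(-3,-74,z,vel=5); print(loc().round(2),F(f0))
go(-3,-64,z,vel=15,stop_force=5); print(loc().round(2),F(f0))
h=go(-3,-54,z,vel=6,stop_force=5); print(h,loc().round(2),F(f0)); manip.dwell(.2); print(F(f0),loc().round(2),sense()['time'])
```

```text
[ -2.99 -74.01  76.58] [-0.  -0.6  3.3]
[ -3.05 -63.55  76.57] [0.2 0.8 0.7]
True [ -3.02 -59.73  76.55] [0.  0.3 7.4]
[-0.2  0.4  8.1] [ -3.02 -59.75  76.54] 13.0333
```

Run:
```python
from h import *
f0=np.load('f0.npy'); l=loc(); z=l[2]+.25
go(-3,l[1],z,vel=5); print(loc().round(2),F(f0))
h=go(-3,-52,z,vel=4,stop_force=4); print(h,loc().round(2),F(f0)); manip.dwell(.2); print(F(f0),loc().round(2),sense()['time'])
```

```text
[ -3.21 -59.8   76.57] [-1.   0.1  1.2]
True [ -3.26 -59.72  76.55] [-0.2 -1.4  7.7]
[-0.4 -0.1  8.3] [ -3.26 -59.74  76.55] 14.2083
```

Run:
```python
from h import *
f0=np.load('f0.npy')
for z in (76.9,77.1,77.3):
    go(-3,-59.7,z,vel=5); manip.dwell(.15); print(z,loc().round(2),F(f0))
z=77.1
h=go(-3,-52,z,vel=4,stop_force=4); print(h,loc().round(2),F(f0)); manip.dwell(.2); print(F(f0),loc().round(2),sense()['time'])
```

```text
76.9 [ -3.24 -59.78  76.68] [0.2 0.2 0.6]
77.1 [ -3.07 -59.76  77.07] [-0.2 -0.5  0.1]
77.3 [ -3.02 -59.77  77.29] [1.  0.2 0.5]
True [ -3.62 -59.99  76.7 ] [-0.1  0.2  0.2]
[0.2 1.1 3.4] [ -3.71 -60.07  76.59] 16.3583
```

Run:
```python
from h import *
f0=np.load('f0.npy'); z=77.8
go(-3,-62,z,vel=5); manip.dwell(.2); print(loc().round(2),F(f0))
for y in np.arange(-61,-53,1.):
    h=go(-3,y,z,vel=5,stop_force=6); m=F(f0); manip.dwell(.1); print(y,h,loc().round(2),m,F(f0))
    if h or F(f0)[1]<-3: break
print(sense()['time'])
```

```text
[ -3.02 -62.02  77.76] [ 0.8  0.2 -0.9]
-61.0 False [ -3.01 -60.96  77.79] [ 0.2 -0.4 -0.5] [0.7 0.  0.4]
-60.0 False [ -3.01 -60.    77.8 ] [ 0.1  1.3 -0. ] [0.8 0.1 0.8]
-59.0 False [ -3.05 -59.66  77.72] [-1.1 -4.1  2.4] [-0.5 -5.1  2.6]
18.5167
```

Run:
```python
from h import *
f0=np.load('f0.npy'); z=77.6
for x in np.arange(-3,10.5,.6):
    go(x,-58.8,z,vel=5); l=loc(); f=F(f0); print(x.round(1),l.round(2),f)
    if l[1]>-59.2 or f[1]<-14: break
print(sense()['time'])
```

```text
-3.0 [ -3.   -59.61  77.56] [-0.2 -5.5  2.3]
-2.4 [ -2.74 -59.62  77.4 ] [-2.1 -5.2  2. ]
-1.8 [ -2.47 -59.62  77.23] [-1.1 -4.8  1.8]
-1.2 [ -2.09 -59.57  77.12] [-3.  -5.1  1.5]
-0.6 [ -1.66 -59.63  76.97] [-2.7 -5.9  1.3]
0.0 [ -1.15 -59.59  76.92] [-3.5 -4.9  0.8]
0.6 [ -0.6  -59.58  76.87] [-3.7 -4.8  0.3]
1.2 [-1.000e-02 -5.958e+01  7.685e+01] [-2.5 -5.5 -0.4]
1.8 [  0.59 -59.53  76.83] [-2.7 -4.5  0.2]
2.4 [  1.18 -59.51  76.83] [-2.4 -6.  -0.4]
3.0 [  2.13 -59.17  77.  ] [0.3 0.5 0.4]
21.4333
```

It dropped in at x≈2. Now I'll push it home in small steps.

Run:
```python
from h import *
f0=np.load('f0.npy'); z=77.3
for y in np.arange(-58.6,-51.5,.6):
    go(2.6,y,z,vel=6); l=loc(); f=F(f0); print(y.round(1),l.round(2),f)
    if f[1]<-5: break
print(sense()['time'])
```

```text
-58.6 [  2.91 -57.86  77.54] [ 0.4  0.8 -0.3]
-58.0 [  2.72 -57.75  77.4 ] [-0.6  0.7 -0.2]
-57.4 [  2.59 -57.32  77.28] [0.6 0.2 0.9]
-56.8 [  2.61 -56.72  77.31] [ 0.1 -0.3  0.8]
-56.2 [  2.58 -56.12  77.28] [-0.7  0.4 -0.3]
-55.6 [  2.61 -55.55  77.32] [0.1 0.9 0. ]
-55.0 [  2.61 -54.94  77.31] [-0.3  0.6  0.4]
-54.4 [  2.59 -54.73  77.27] [-0.5 -1.7  1.1]
-53.8 [  2.59 -54.64  77.28] [-0.2 -5.1  2.4]
23.6833
```

Blocked was at -59.65 and it is now at -54.7, the full 5 mm tooth depth. I'll lower it flat onto the rest and press with 10 N.

Run:
```python
from h import *
f0=np.load('f0.npy')
go(2.6,-54.6,77.3,vel=5); go(2.6,-54.6,76.45,vel=4); print(loc().round(2),F(f0))
y=-54.2
while F(f0)[1]>-9 and y<-52.2:
    go(2.6,y,76.45,vel=5); manip.dwell(.1); print(round(y,2),loc().round(2),F(f0)); y+=.3
for i in range(4): manip.dwell(.3); print(loc().round(2),F(f0),sense()['moment'].round(2))
c=grab('wrist'); cv2.imwrite('pics/w3.png',c['img'][:,:,::-1]); print(sense()['time'])
```

```text
[  2.69 -54.7   76.57] [-0.6 -4.4  4.2]
-54.2 [  2.7  -54.67  76.58] [-2.  -5.9  5.1]
-53.9 [  2.71 -54.65  76.59] [-1.6 -6.6  6.7]
-53.6 [  2.71 -54.64  76.59] [-1.6 -8.1  6.8]
-53.3 [  2.68 -54.64  76.58] [-1.2 -9.2  8.1]
[  2.69 -54.59  76.58] [-1.7 -8.1  7.4] [-1.87  0.51 -0.05]
[  2.68 -54.63  76.57] [-2.8 -9.3  8. ] [-1.84  0.56 -0.  ]
[  2.71 -54.62  76.59] [-1.7 -9.1  8.5] [-1.88  0.59 -0.03]
[  2.72 -54.58  76.61] [-1.8 -9.3  8.1] [-1.89  0.54 -0.04]
27.0
```

View pics/w3.png

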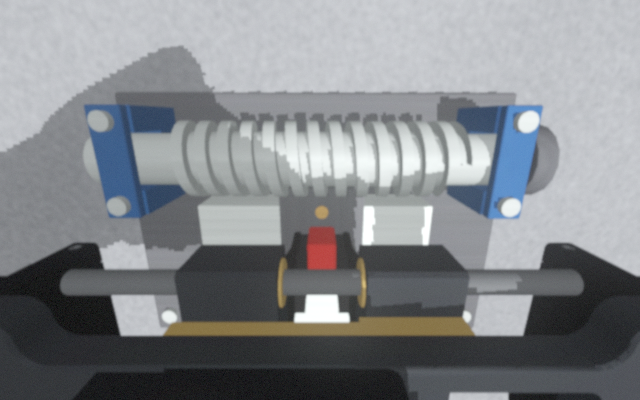

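The leaf edge lies against the crests, squarely between the clamps. I'll ease off, release and retreat.

Run:
```python
from h import *
f0=np.load('f0.npy')
go(2.65,-54.5,76.6,vel=5); manip.dwell(.1); print(loc().round(2),F(f0))
claw.gripper_to(45); print(sense()['width'],loc().round(2),F(f0))
go(2.65,-54.5,130,vel=60); go(2.65,-90,220,vel=120); manip.dwell(.3)
s=sense(); c=grab('wrist'); np.save('ws.npy',s,allow_pickle=True); print(s['time'],loc().round(1))
(r,cn,m)=[b for b in blobs(c['img'],'red') if 280<b[0][0][0]<360][0]
vs,us=np.nonzero(m); P=dep(c,np.c_[us,vs],s); T=P[P[:,2]>72]-C
T=np.c_[T@X,T@U,T[:,2]]; print(len(T),cv2.minAreaRect(T[:,:2].astype(np.float32)),np.median(T[:,2]))
cv2.imwrite('pics/w4.png',cv2.resize(c['img'][20:260,180:460,::-1],None,fx=2.4,fy=2.4))
```

```text
[  2.71 -54.69  76.6 ] [ 0.1 -5.5  3.8]
44.794263850290136 [  2.66 -54.5   76.6 ] [0.4 1.  2.2]
30.5917 [  2.5 -89.9 219.7]Traceback (most recent call last):
  File "<stdin>", line 7, in <module>
IndexError: list index out of range
```

Run:
```python
from h import *
c=load('wrist'); cv2.imwrite('pics/w4.png',cv2.resize(c['img'][20:260,180:460,::-1],None,fx=2.4,fy=2.4))
```

```text
(no output)
```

View pics/w4.png

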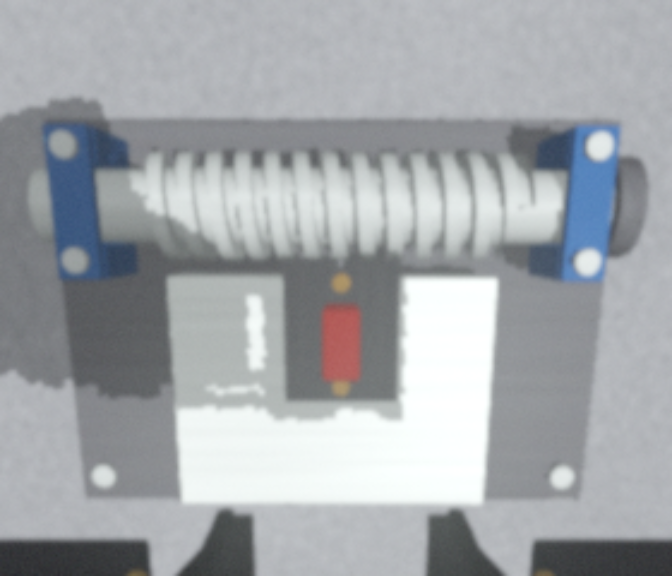

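The comb is lying square and flat with its teeth in the thread: the grip is at crop (341,343) and the rear leaf edge is level at row 400. The gripper is clear of it.

```bash
python3 -c "
from h import *
print(ticket.job_done(), sense()['time'])"
```

```text
the job is handed in; nothing more can be done
the job is handed in; nothing more can be done
```

The red comb was fully seated in the thread, pressed at about 9 N for over a second, released square and flat on the rest, and the job was handed in at about 31 s; no verdict was shown.

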